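Set the sander's speed dial by clicks, then press start

TASK

The bench sander must run at speed 5: with a fingertip, push the orange lever of the speed dial round clockwise, counting the clicks, until it rests at the fifth position past the red off tick. Then press the green start button fully down and let it come back up; do not press it before the speed is set. Only push, gently: do not grip the lever, lift nothing, do not press the red stop button, and leave the loose things on the bench where they are.

Things in the scene. Friction and masses are not known exactly. Their poses are not given: they have to be found in the camera images.
- controller: Speed controller of the bench sander: grey steel box 180 x 180 mm, 50 mm high, fixed to the bench; origin at the centre of its underside, z up. On top a round black dial plate, 176 mm across, its face 52 mm above the bench, with eight ticks at its rim 36 degrees (0.628 rad) apart: off and speeds 1 to 7. The dial's axis is the box's z axis.
- dial (a joint): Angle (rad) of the orange lever: 0 at off, growing clockwise seen from above, 0.628 per click, stops just past 0 and 4.40 (speed 7). A sprung detent draws it into the nearest position; about 3 N on the lever's side, 50 mm from the axis, pushes it over to the next, and past halfway it snaps on ahead by itself.
- dial_axis (a point): Point on the turning axis of the dial (vertical), level with the top of the orange lever, 86 mm above the bench. The round hub there is 40 mm across.
- dial_tip (a point): Outer end of the orange lever, at its top (86 mm above the bench), 67 mm from the axis. The lever is one-sided, 14 mm wide, runs straight out from the hub and points at the selected tick; a white line lies along its top. Its underside is 8 mm and its top 34 mm above the dial plate. It turns with the dial.
- station: Push-button station: yellow box 100 x 170 mm, 45 mm high, fixed to the bench, with a green start and a red stop button on top, 42 mm either side of its centre along its own y axis (green on +y); origin at the centre of its underside.
- start (a joint): Travel (m) of the green start button: 0 up, 0.006 fully down; springs back; about 5 N presses it fully.
- start_top (a point): Centre of the top face of the green start button (32 mm across; 67 mm above the bench when up, standing 10 mm above its black 48 mm collar). It moves down with the button.
- stop (a joint): Travel (m) of the red stop button, same kind: 0 up, 0.006 fully down.
- stop_top (a point): Centre of the top face of the red stop button, 84 mm from the green one, same size and height.
- finial: Loose turned light-wood finial standing between the two boxes, 28 mm across, 68 mm high; origin at the centre of its foot.
- glue: Loose white glue bottle, 56 mm across, 150 mm high, standing; origin at the centre of its foot.
- mug: Loose blue mug, 80 mm across, 90 mm high, standing; origin at the centre of its foot.
- spoon: Loose carved wooden spoon, 240 mm long, lying in front of the boxes; origin under its middle, long axis x.
- sandblock: Loose cork sanding block 100 x 60 x 32 mm; origin under its centre.
- rasp: Loose rasp with dark wooden handle, about 280 mm long, 26 mm high, lying beyond the boxes; long axis x.
- tin: Loose brass-coloured tin, 70 mm across, 80 mm high, standing; origin at the centre of its foot.
- off_tick (a point): The thick red tick at the rim of the dial plate, 78 mm from the axis: off, position 0. Clockwise from it, seen from above, the seven white ticks are speeds 1 to 7, each slightly longer than the last; speed k lies 36 k degrees clockwise of red. (In the box's frame red lies at +126 degrees from its x axis towards its y axis.)

How it is judged:
By the outcome, as a careful person would: the job done as asked, in the order asked, and still so for the second after the job is handed in, with the robot touching nothing.
It also fails if it takes over 54 s, if anything falls off the work surface, if the arm or the gripper's body presses on something with over 40 N, if the wrist force passes 120 N, or if a joint passes its speed limit or range.

ROBOT

A 6-joint arm with a two-finger parallel gripper is mounted at the origin on the work surface. World frame = base frame: x ahead of the robot, y to its left, z up, the work surface at z = 0. Lengths are in mm, angles in rad, forces in N, time in s.
With the tool pointing down it reaches from about 350 to 850 mm from the base axis. Payload 8.1 kg.
Tool frame: the origin (TCP) lies on the centre line of the jaws, within the pads' length; the fingertips stand 22 mm ahead of it and the grasp point (between the pads) lies 3 mm ahead of it; z points along the fingers, y is the line along which they close (so a half turn about z gives the same grasp; the last joint's range is limited). The gripper opens to 85 mm and grips with 20 to 120 N. Pads are 22 mm wide; open, the fingers measure 114 mm over their backs; the gripper's body (76 mm by 85 mm) begins 54 mm behind the grasp point. The pads swing forward as they close: fully open they stand 13 mm farther back than shut.
Start: joints at [-0.085, 0.13, 1.488, -0, 1.523, -0.085], TCP at [600.005, 0.022, 253.292] pointing down, gripper open.
Joint ranges: [-2.96, 2.96], [-0.89, 2.26], [0.02, 2.5], [-1.34, 4.48], [0, 2.73], [-2.66, 2.66]. Speed limits (rad/s): [2.39, 2.39, 2.79, 3.14, 3.14, 3.14].

INTERFACE

Orientations are given as [roll, pitch, yaw] about the fixed x, y, z axes, in that order (R = Rz(yaw) Ry(pitch) Rx(roll)).
In Python, from bench import sensors, camera, job, finder gives the robot as it stands.
- The arm moves only by the tool drive_tool, never from a script. Its argument "series" is a list that holds one entry, the list of rows, each a list of 7 numbers: the shift along the tool's x, y, z in mm, then the turn, a rotation vector about the tool's x, y, z in rad, then the gripper's target within -1 to 1 (shut at 1, half-way at 0, fully open at -1). In form: [[[dx, dy, dz, rx, ry, rz, fingers], ...]]. A call has 1 to 10 rows; each row is the pose to reach, as a shift and turn from the pose commanded when the call began, along the tool's axes at that moment; what a row does not reach only later rows make up. A row lasts 1/10 s, in which the tool goes at most 50 mm and 8.59 degrees, less where a joint would pass 70% of its speed; a pose out of reach is approached as far as the arm can. A call with a gripper value outside its range is refused whole. The fingers move at their own pace and stop on an object; the grip force is fixed at half the most. Time passes only in rows, so rows that repeat a pose let the fingers close. It gives the time, the measured TCP pose, the force, the opening and the grip force at its end, in the units of the state.
- sensors.get_state(): the state, without advancing time (a new reading comes with each control period).
- camera(name): name is "scene" or "side" or "wrist"; returns a dict with "image" (400x640x3 uint8, red, green, blue), "mtx" (3x3 intrinsics, pixels), "camera_from_world" (4x4, takes a point from world to camera coordinates); the wrist camera has in their place "mount" (4x4, takes a point from camera to tool coordinates, whose origin is the TCP and whose axes are the flange's). Camera axes: x right, y down, z forward; pixel columns grow to the right and rows downward; lengths in mm; the calibration is good to about 2 mm. A picture is of the moment at which its call begins: read the wrist's pose just before it. There is no depth.
- job.job_done(): hands the job in; it is judged then, once.
Trained networks look in a picture, given as the dict that the camera call returned (one of the last four; its "shot" number tells which), for a name from the list of things; names that differ only in an ending like _2 or _b are one class to them, and where a whole thing is asked for, a point or a joint stands for the part that bears it (a point fixed in the world has none). Each returns a list of dicts, best first, with "score" (0 to 1); they miss things now and then, are a little off and sometimes report something else, mostly with a low value. They report only what shows in the picture. A call takes as long as a camera call.
- finder.spot_in(target, picture): "at" ([x, y, z] in mm, in world coordinates, good to about 4 mm: the middle of the surface that is visible of it).
The state is a dict: "clock": time; "qpos": joint angles; "joint_velocities": joint speeds; "tau": joint torques, N m; "eef_pos": TCP position; "orientation": TCP orientation; "wrist_force": force on the tool from outside, world axes, zero at the start; "ft_torque": the same for the moment, N m; "width": finger opening in mm; "finger_force": force on a finger pad.
Only numpy, scipy, OpenCV 4.12 (cv2) and the standard library are available. Lean on these libraries where they do the work, as an engineer would, in place of code of your own. Each camera call takes 0.05 s, during which the arm holds its last target. There are 200 camera calls.

## Working session

There is one attempt and no reset: what is moved stays moved. The work goes in short steps, Python scripts to look and compute and a tool call to move; the robot and the scene stay as the last step left them, time stands still between calls to the robot, and variables do not carry over. Pictures are saved under pics/ and viewed, at most 10 in all, crops included, and the job is handed in when it is done.

Besides the shell and the picture viewer there is one more tool, called after "Request:" as a command line: name --argument value ..., lists and objects as JSON in quotes. drive_tool: Moves the arm, as the interface text tells. Its arguments: {"type":"object","properties":{"series":{"type":"array"}},"required":["series"]}

```bash
mkdir -p pics; cat > h.py <<'E'
import numpy as np, cv2
from bench import sensors, camera, job, finder
def save(d,n): cv2.imwrite('pics/'+n, d["image"][:,:,::-1])
E
python3 - <<'E'
from h import *
for c in ("scene","side"):
    d=camera(c); save(d,c+"1.png")
    for t in ("dial_axis","dial_tip","off_tick","start_top","stop_top","finial","controller","station"):
        r=finder.spot_in(t,d)
        print(c,t,[(np.round(x["at"]).tolist(),round(x["score"],2)) for x in r[:2]])
s=sensors.get_state(); print(s["clock"],s["eef_pos"],s["orientation"],s["width"])
E
```

```text
scene dial_axis [([568.0, -194.0, 86.0], 0.71)]
scene dial_tip [([565.0, -193.0, 86.0], 0.7)]
scene off_tick [([589.0, -202.0, 53.0], 0.66)]
scene start_top []
scene stop_top [([451.0, -412.0, 69.0], 0.32)]
scene finial [([526.0, 6.0, 39.0], 0.71), ([779.0, 42.0, 16.0], 0.71)]
scene controller [([586.0, -204.0, 48.0], 0.88)]
scene station [([599.0, 196.0, 45.0], 0.64), ([566.0, 237.0, 67.0], 0.51)]
side dial_axis [([556.0, -182.0, 81.0], 0.76)]
side dial_tip [([553.0, -185.0, 80.0], 0.76), ([368.0, 412.0, 49.0], 0.37)]
side off_tick [([566.0, 228.0, 48.0], 0.66), ([546.0, -163.0, 50.0], 0.55)]
side start_top [([551.0, -165.0, 51.0], 0.31)]
side stop_top [([554.0, -167.0, 55.0], 0.64), ([568.0, 230.0, 46.0], 0.55)]
side finial [([512.0, 8.0, 33.0], 0.69)]
side controller [([548.0, -167.0, 53.0], 0.82), ([510.0, 9.0, 33.0], 0.59)]
side station [([565.0, 228.0, 45.0], 0.67)]
0.9 [6.00023565e+02 1.89790011e-02 2.53339482e+02] [3.14152802e+00 4.31456110e-06 1.57080563e+00] 85.75773407898163
```

View pics/scene1.png

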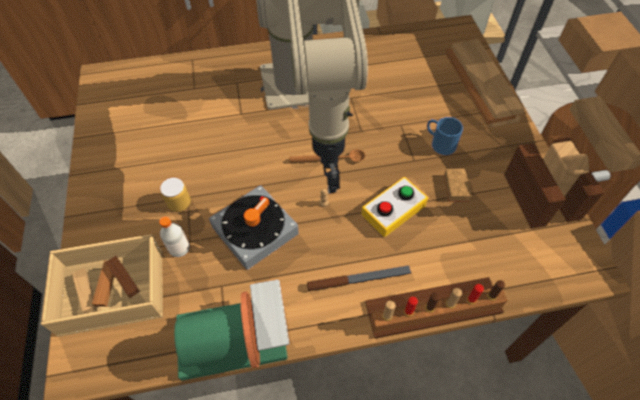

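View pics/side1.png

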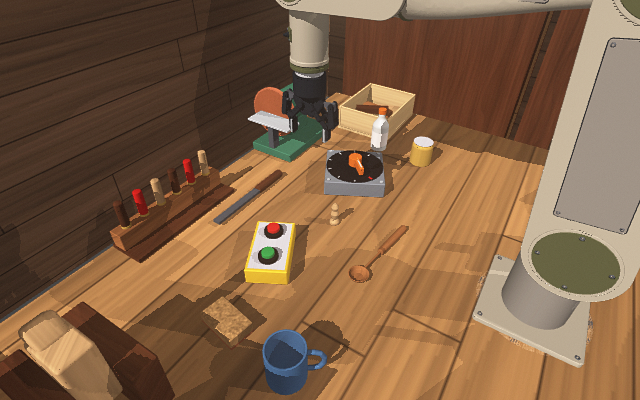

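The scene picture shows the hub near (252,217), with the lever pointing to about (266,200), green at (406,192) and red at (386,209). The side picture shows the lever pointing towards the robot. Next I'll measure by colour.

```bash
cat >> h.py <<'E'
def ray(d,uv,z,T=None):
    K=d["mtx"]
    if T is None: T=np.linalg.inv(d["camera_from_world"])
    v=T[:3,:3]@np.linalg.inv(K)@np.array([uv[0],uv[1],1.]); o=T[:3,3]
    return o+v*(z-o[2])/v[2]
def wristT(d,s):
    from scipy.spatial.transform import Rotation as R
    W=np.eye(4); W[:3,:3]=R.from_euler('xyz',s["orientation"]).as_matrix(); W[:3,3]=s["eef_pos"]
    return W@d["mount"]
def blobs(d,lo,hi,amin=20):
    m=cv2.inRange(cv2.cvtColor(d["image"],cv2.COLOR_RGB2HSV),lo,hi)
    n,l,st,c=cv2.connectedComponentsWithStats(m)
    return [(st[i],c[i],l==i) for i in range(1,n) if st[i][4]>=amin]
E
python3 - <<'E'
from h import *
d=camera("scene")
print("green",[(b[0].tolist(),ray(d,b[1],67).round()) for b in blobs(d,(50,150,60),(75,255,255))])
print("red",[(b[0].tolist(),ray(d,b[1],67).round()) for b in blobs(d,(0,200,120),(4,255,255))])
print("orange",[(b[0].tolist(),ray(d,b[1],86).round()) for b in blobs(d,(5,200,150),(13,255,255))])
print("hub",ray(d,(251,217),86),"tip",ray(d,(267,200),86))
w=camera("wrist");print(w["mount"].round(2),w["mtx"]);save(w,"w1.png")
E
```

```text
green [([401, 187, 12, 9, 86], array([566., 232.,  67.]))]
red [([380, 203, 11, 9, 83], array([606., 160.,  67.])), ([473, 284, 11, 18, 77], array([890., 324.,  67.])), ([409, 297, 9, 17, 87], array([892., 153.,  67.]))]
orange [([244, 199, 25, 26, 230], array([ 569., -198.,   86.])), ([160, 217, 11, 10, 72], array([ 546., -438.,   86.]))]
hub [ 577.82370218 -208.90202297   86.        ] tip [ 531.52152632 -159.23902946   86.        ]
[[  -0.     -0.97   -0.26   66.35]
 [   1.     -0.     -0.      0.85]
 [   0.     -0.26    0.97 -121.29]
 [   0.      0.      0.      1.  ]] [[305.8924395    0.         321.15984441]
 [  0.         305.8924395  198.36311505]
 [  0.           0.           1.        ]]
```

Request:
drive_tool --series '[[[-40, -10, 0, 0, 0, 0, 1], [-80, -20, 0, 0, 0, 0, 1], [-120, -30, 0, 0, 0, 0, 1], [-160, -40, 0, 0, 0, 0, 1], [-180, -40, 0, 0, 0, 0, 1], [-180, -40, 0, 0, 0, 0, 1], [-180, -40, 0, 0, 0, 0, 1]]]'

```text
clock: 1.7
eef_pos: [559.9, -180.0, 253.2]
orientation: [-3.142, -0.001, 1.57]
wrist_force: [0.4, -0.2, 0.2]
width: -0.2
finger_force: 0.0
```

```bash
python3 - <<'E'
from h import *
s=sensors.get_state();w=camera("wrist");save(w,"w2.png");T=wristT(w,s)
print("orange",[(b[0].tolist(),ray(w,b[1],86,T).round()) for b in blobs(w,(5,200,100),(13,255,255),100)])
print("red",[(b[0].tolist(),ray(w,b[1],52,T).round()) for b in blobs(w,(0,180,80),(4,255,255),15)])
import pickle;pickle.dump((s["eef_pos"],s["orientation"],w),open("w2.pkl","wb"))
E
```

```text
orange []
red [([257, 168, 14, 10, 90], array([ 499., -172.,   52.]))]
```

View pics/w2.png

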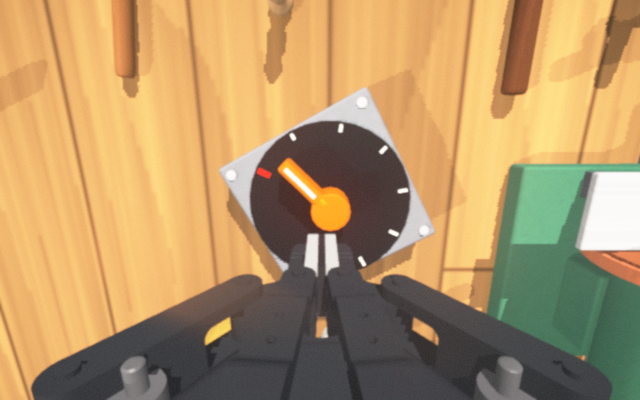

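The wrist picture shows red at (264,173), ticks 1–6 at (292,136), (340,128), (383,150), (403,190), (393,233) and (362,261), the hub centre at about (330,209), and the lever end at about (286,163).

```bash
python3 - <<'E'
from h import *; import pickle
from scipy.optimize import least_squares
p,o,w=pickle.load(open("w2.pkl","rb"));T=wristT(w,dict(eef_pos=p,orientation=o))
P=np.array([ray(w,u,52,T)[:2] for u in [(264,173),(292,136),(340,128),(383,150),(403,190),(393,233),(362,261)]])
f=least_squares(lambda q:(np.c_[q[0]+78*np.cos(q[2]-.6283*np.arange(7)),q[1]+78*np.sin(q[2]-.6283*np.arange(7))]-P).ravel(),[570,-200,2.6])
print(f.x,np.degrees(f.x[2]),f.fun.round(1))
m=blobs(w,(5,100,100),(20,255,255),100)
h,t=ray(w,(331,209),86,T),ray(w,(286,163),86,T);d=t-h
print(h,t,np.linalg.norm(d),np.degrees(np.arctan2(d[1],d[0])))
E
```

```text
[ 570.43410917 -205.6494565     2.69344024] 154.3227578825957 [ 0.6  1.1  2.9 -2.8  0.8 -2.2 -1.1 -0.5 -2.2  0.2 -0.7  2.2 -0.2  1.9]
[ 570.29853287 -202.78832244   86.        ] [ 527.35599893 -157.1260773    86.        ] 62.682548231158385 133.24186614995082
```

```bash
python3 - <<'E'
from h import *
s=sensors.get_state();d=camera("scene");w=camera("wrist")
a=cv2.resize(w["image"][80:290,210:450],None,fx=2.4,fy=2.4,interpolation=cv2.INTER_CUBIC)[:500]
cv2.imwrite("pics/z1.png",a[:,:,::-1]); T=wristT(w,s)
im=w["image"].astype(int); hsv=cv2.cvtColor(w["image"],cv2.COLOR_RGB2HSV)
m=((hsv[...,0]>5)&(hsv[...,0]<22)&(hsv[...,1]>200)&(hsv[...,2]>180)).astype(np.uint8); m[:, :260]=0; m[:150]=0;m[232:]=0;m[:,355:]=0
v,u=np.nonzero(m);P=np.array([ray(w,(a,b),86,T)[:2] for a,b in zip(u,v)])
c=np.array([570.4,-204]);q=P-c;r=np.hypot(*q.T);far=r>28
dd=q[far].mean(0);print(far.sum(),r.max(),np.degrees(np.arctan2(dd[1],dd[0])))
L=P[far];_,_,V=np.linalg.svd(L-L.mean(0));print("axis",np.degrees(np.arctan2(V[0][1],V[0][0]))%180)
E
```

```text
414 66.03037798138527 133.2747877347034
axis 136.81591798573214
```

View pics/z1.png

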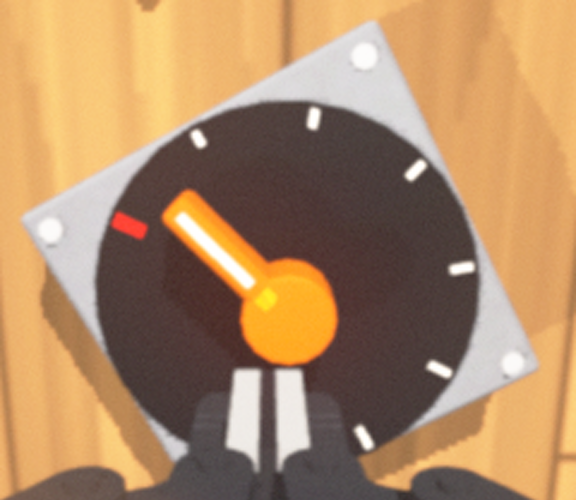

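The lever rests about 20° clockwise of red, between off and 1, so I'll aim by absolute tick angle (red at 154°). I'll generate the push path next.

```bash
cat >> h.py <<'E'
C=np.array([570.4,-204.5])
def fpos(k,gap=0,r=46,b=10):
    t=np.radians(154.3-36*k);u=np.array([np.cos(t),np.sin(t)]);n=np.array([-u[1],u[0]])
    return C+r*u+(7+b*abs(n[0])+11*abs(n[1])+gap)*n
E
python3 - <<'E'
from h import *
for k in np.arange(0.5,4.81,.15): print(k.round(2),fpos(k).round(1), end=' ')
print("start",fpos(.5,12))
E
```

```text
0.5 [ 522.  -188.5] 0.65 [ 523.8 -184. ] 0.8 [ 526.2 -179.6] 0.95 [ 529.  -175.3] 1.1 [ 532.4 -171.4] 1.25 [ 536.3 -167.7] 1.4 [ 540.6 -164.5] 1.55 [ 545.3 -161.7] 1.7 [ 550.4 -159.5] 1.85 [ 554.8 -157.8] 2.0 [ 558.3 -156.5] 2.15 [ 562.1 -155.3] 2.3 [ 566.1 -154.5] 2.45 [ 570.2 -154.1] 2.6 [ 574.5 -154.1] 2.75 [ 578.9 -154.5] 2.9 [ 583.4 -155.3] 3.05 [ 587.9 -156.7] 3.2 [ 592.3 -158.5] 3.35 [ 596.6 -160.9] 3.5 [ 600.7 -163.8] 3.65 [ 604.6 -167.2] 3.8 [ 608.1 -171.1] 3.95 [ 611.2 -175.4] 4.1 [ 613.9 -180.2] 4.25 [ 616.  -185.2] 4.4 [ 617.6 -189.1] 4.55 [ 619.  -192.9] 4.7 [ 620.  -196.8] start [ 513.74922228 -197.20013415]
```

Request:
drive_tool --series '[[[-16, -46, 20, 0, 0, 0, 1], [-16, -46, 60, 0, 0, 0, 1], [-16, -46, 100, 0, 0, 0, 1], [-16, -46, 130, 0, 0, 0, 1], [-16, -46, 150, 0, 0, 0, 1], [-16, -46, 160, 0, 0, 0, 1], [-16, -46, 167, 0, 0, 0, 1], [-16, -46, 167, 0, 0, 0, 1]]]'

```text
clock: 2.65
eef_pos: [514.2, -195.5, 86.2]
orientation: [-3.141, -0.0, 1.572]
wrist_force: [0.4, -0.9, -0.3]
width: 0.4
finger_force: 0.0
```

Request:
drive_tool --series '[[[4, 4, 0, 0, 0, 0, 1], [7.5, 8, 0, 0, 0, 0, 1], [12, 10, 0, 0, 0, 0, 1], [16.5, 12, 0, 0, 0, 0, 1], [20.5, 15, 0, 0, 0, 0, 1], [24.5, 18.5, 0, 0, 0, 0, 1], [28.5, 22.5, 0, 0, 0, 0, 1], [31.5, 26.5, 0, 0, 0, 0, 1], [34.5, 31.5, 0, 0, 0, 0, 1], [36.5, 36.5, 0, 0, 0, 0, 1]]]'

```text
clock: 3.65
eef_pos: [551.1, -158.9, 86.3]
orientation: [3.141, -0.0, 1.571]
wrist_force: [0.7, 0.1, -0.2]
width: 0.5
finger_force: 0.0
```

```bash
python3 - <<'E'
from h import *
s=sensors.get_state();d=camera("scene");w=camera("wrist");print(s["eef_pos"],s["wrist_force"])
a=cv2.resize(d["image"][170:270,200:310],None,fx=3.5,fy=3.5,interpolation=cv2.INTER_CUBIC)
b=w["image"][50:400,170:500]
cv2.imwrite("pics/z2.png",np.hstack([a[:350],b])[:,:,::-1])
E
```

```text
[ 551.07929151 -158.93040669   86.26205854] [ 0.72650526  0.09913928 -0.18199783]
```

View pics/z2.png

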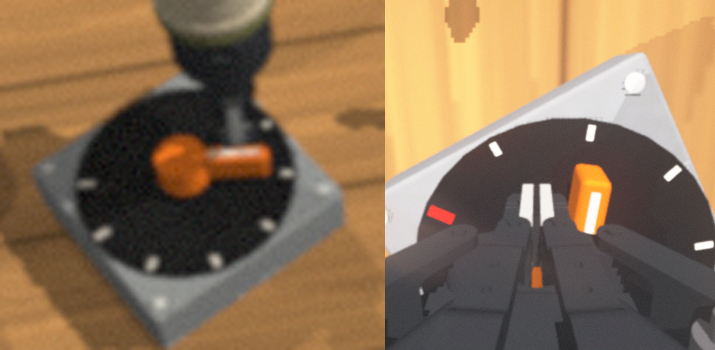

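The lever rests at tick 2, with the tick at (590,132) in the wrist crop and the fingertips just behind it. I'll continue the push.

Request:
drive_tool --series '[[[1.5, 4.5, 0, 0, 0, 0, 1], [3, 8, 0, 0, 0, 0, 1], [4, 11.5, 0, 0, 0, 0, 1], [5, 15.5, 0, 0, 0, 0, 1], [5.5, 20, 0, 0, 0, 0, 1], [5.5, 24, 0, 0, 0, 0, 1], [5, 28.5, 0, 0, 0, 0, 1], [4, 33, 0, 0, 0, 0, 1], [3, 37.5, 0, 0, 0, 0, 1], [1, 42, 0, 0, 0, 0, 1]]]'

```text
clock: 4.75
eef_pos: [592.2, -158.3, 86.0]
orientation: [-3.14, -0.001, 1.571]
wrist_force: [-2.7, 1.6, 0.4]
width: -0.0
finger_force: 1.4
```

Request:
drive_tool --series '[[[-2.5, 4, 0, 0, 0, 0, 1], [-5.5, 8.5, 0, 0, 0, 0, 1], [-8.5, 12.5, 0, 0, 0, 0, 1], [-12.5, 16, 0, 0, 0, 0, 1], [-17, 19, 0, 0, 0, 0, 1], [-17, 19, 0, 0, 0, 0, 1]]]'

```text
clock: 5.35
eef_pos: [612.1, -176.4, 86.6]
orientation: [3.141, 0.001, 1.57]
wrist_force: [-0.5, 0.1, -0.4]
width: 0.3
finger_force: 0.0
```

```bash
python3 - <<'E'
from h import *
s=sensors.get_state();d=camera("scene");w=camera("wrist");print(s["eef_pos"],s["wrist_force"])
a=cv2.resize(d["image"][170:270,200:310],None,fx=3.5,fy=3.5,interpolation=cv2.INTER_CUBIC)
b=w["image"][50:400,100:500]
cv2.imwrite("pics/z3.png",np.hstack([a[:350],b])[:,:,::-1])
E
```

```text
[ 612.10711844 -176.36469969   86.5795967 ] [-0.485506    0.08357053 -0.40820455]
```

View pics/z3.png

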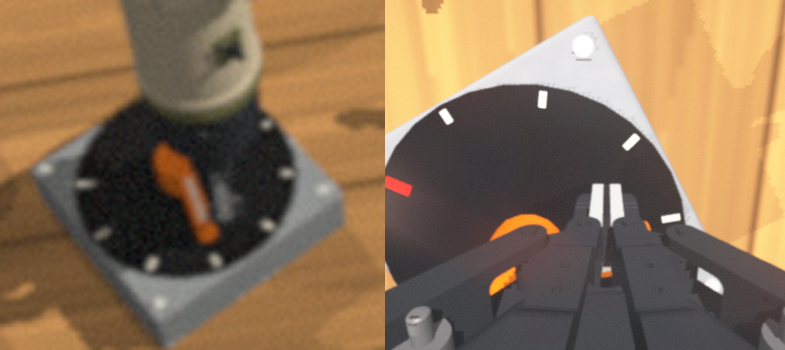

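The scene crop shows the lever at tick 4 (215,260). One more click is needed.

Request:
drive_tool --series '[[[-2.5, 1.5, 0, 0, 0, 0, 1], [-5, 2.5, 0, 0, 0, 0, 1], [-7.5, 3.5, 0, 0, 0, 0, 1], [-9.5, 4.5, 0, 0, 0, 0, 1], [-13.5, 6.5, 0, 0, 0, 0, 1], [-17.5, 7.5, 0, 0, 0, 0, 1], [-21, 8.5, 0, 0, 0, 0, 1], [-21, 8.5, 0, 0, 0, 0, 1]]]'

```text
clock: 6.25
eef_pos: [620.5, -197.5, 86.6]
orientation: [3.14, 0.001, 1.57]
wrist_force: [0.2, -0.6, -0.4]
width: -0.0
finger_force: 0.0
```

```bash
python3 - <<'E'
from h import *
s=sensors.get_state();d=camera("scene");w=camera("wrist");print(s["eef_pos"],s["wrist_force"])
a=cv2.resize(d["image"][170:270,200:310],None,fx=3.5,fy=3.5,interpolation=cv2.INTER_CUBIC)
b=w["image"][50:400,100:500]
cv2.imwrite("pics/z4.png",np.hstack([a[:350],b])[:,:,::-1])
E
```

```text
[ 620.47426485 -197.54195699   86.63699161] [ 0.17721736 -0.60667391 -0.40617896]
```

View pics/z4.png

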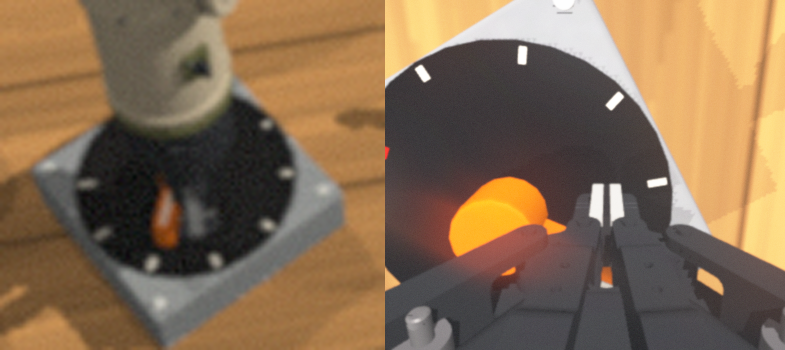

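Request:
drive_tool --series '[[[8, 2, 0, 0, 0, 0, 1], [16, 4, 0, 0, 0, 0, 1], [16, 4, -20, 0, 0, 0, 1], [16, 4, -60, 0, 0, 0, 1], [16, -10, -110, 0, 0, 0, 1], [16, -40, -150, 0, 0, 0, 1], [16, -70, -165, 0, 0, 0, 1], [16, -80, -165, 0, 0, 0, 1], [16, -80, -165, 0, 0, 0, 1]]]'

```text
clock: 7.25
eef_pos: [539.6, -180.0, 251.9]
orientation: [3.14, 0.0, 1.571]
wrist_force: [-0.2, -0.4, -0.5]
width: 0.0
finger_force: 0.0
```

```bash
python3 - <<'E'
from h import *
s=sensors.get_state();w=camera("wrist");print(s["eef_pos"]);T=wristT(w,s)
cv2.imwrite("pics/z5.png",cv2.resize(w["image"][60:310,180:480],None,fx=2,fy=2)[:,:,::-1])
hsv=cv2.cvtColor(w["image"],cv2.COLOR_RGB2HSV)
m=(hsv[...,0]>5)&(hsv[...,0]<22)&(hsv[...,1]>200)&(hsv[...,2]>180)
v,u=np.nonzero(m);P=np.array([ray(w,(a,b),86,T)[:2] for a,b in zip(u,v)]);q=P-C;r=np.hypot(*q.T)
f=(r>28)&(r<70);dd=q[f].mean(0);a=np.degrees(np.arctan2(dd[1],dd[0]));print(f.sum(),a,(154.3-a)/36)
E
```

```text
[ 539.59270617 -179.96664419  251.87791797]
337 -22.59507871564861 4.913752186545795
```

View pics/z5.png

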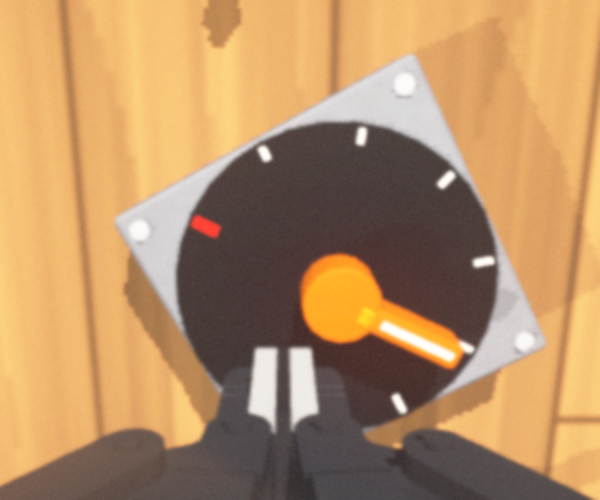

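The lever rests on tick 5 (466,347), with red at (206,226). Next is the green button.

Request:
drive_tool --series '[[[30, 3, 0, 0, 0, 0, 1], [70, 6, 0, 0, 0, 0, 1], [110, 9, 0, 0, 0, 0, 1], [150, 12, 0, 0, 0, 0, 1], [190, 15, 0, 0, 0, 0, 1], [230, 18, 0, 0, 0, 0, 1], [270, 21, 0, 0, 0, 0, 1], [310, 24, 0, 0, 0, 0, 1], [340, 26, 0, 0, 0, 0, 1], [340, 26, 0, 0, 0, 0, 1]]]'

```text
clock: 8.3
eef_pos: [565.5, 164.0, 248.8]
orientation: [-3.138, -0.001, 1.575]
wrist_force: [0.5, -0.8, 0.0]
width: 0.1
finger_force: 0.0
```

```bash
python3 - <<'E'
from h import *
s=sensors.get_state();w=camera("wrist");print(s["eef_pos"]);T=wristT(w,s);save(w,"w6.png")
print("green",[(b[0].tolist(),ray(w,b[1],67,T).round(1)) for b in blobs(w,(45,120,40),(80,255,255),100)])
print("red",[(b[0].tolist(),ray(w,b[1],67,T).round(1)) for b in blobs(w,(0,180,80),(5,255,255),100)])
E
```

```text
[565.45151676 164.02048383 248.77305207]
green [([302, 92, 32, 33, 810], array([561.8, 237.5,  67. ]))]
red [([342, 168, 31, 31, 714], array([601.7, 164.1,  67. ]))]
```

View pics/w6.png

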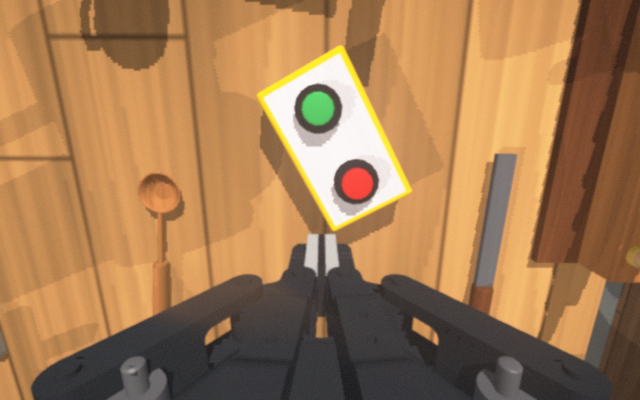

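The picture shows green at (318,108) and red at (357,183), and nothing lies in the way.

Request:
drive_tool --series '[[[25, -1, 0, 0, 0, 0, 1], [55, -2, 20, 0, 0, 0, 1], [76, -3, 60, 0, 0, 0, 1], [76, -3, 100, 0, 0, 0, 1], [76, -3, 130, 0, 0, 0, 1], [76, -3, 145, 0, 0, 0, 1], [76, -3, 152, 0, 0, 0, 1], [76, -3, 152, 0, 0, 0, 1], [76, -3, 152, 0, 0, 0, 1]]]'

```text
clock: 9.25
eef_pos: [564.3, 235.6, 101.1]
orientation: [3.139, -0.001, 1.57]
wrist_force: [0.4, 0.0, 0.2]
width: -0.1
finger_force: 0.0
```

Request:
drive_tool --series '[[[0, 0, 4, 0, 0, 0, 1], [0, 0, 8, 0, 0, 0, 1], [0, 0, 11, 0, 0, 0, 1], [0, 0, 13, 0, 0, 0, 1], [0, 0, 15, 0, 0, 0, 1], [0, 0, 16, 0, 0, 0, 1], [0, 0, 17, 0, 0, 0, 1], [0, 0, 17, 0, 0, 0, 1]]]'

```text
clock: 10.05
eef_pos: [563.3, 235.6, 83.0]
orientation: [3.141, -0.0, 1.571]
wrist_force: [-1.2, -0.7, 6.0]
width: 0.2
finger_force: 3.5
```

Request:
drive_tool --series '[[[0, 0, 0.5, 0, 0, 0, 1], [0, 0, 1, 0, 0, 0, 1], [0, 0, 1.5, 0, 0, 0, 1], [0, 0, 1.5, 0, 0, 0, 1]]]'

```text
clock: 10.45
eef_pos: [563.5, 235.6, 82.9]
orientation: [3.141, -0.0, 1.571]
wrist_force: [-6.1, -2.3, 16.8]
width: 0.3
finger_force: 8.4
```

The tool moved no further while the force rose to 17 N, so the button is fully down. I'll retreat straight up.

Request:
drive_tool --series '[[[0, 0, -3, 0, 0, 0, 1], [0, 0, -8, 0, 0, 0, 1], [0, 0, -20, 0, 0, 0, 1], [0, 0, -50, 0, 0, 0, 1], [0, 0, -90, 0, 0, 0, 1], [-25, 0, -130, 0, 0, 0, 1], [-60, 0, -165, 0, 0, 0, 1], [-80, 0, -170, 0, 0, 0, 1], [-80, 0, -170, 0, 0, 0, 1], [-80, 0, -170, 0, 0, 0, 1]]]'

```text
clock: 11.45
eef_pos: [562.7, 155.4, 250.6]
orientation: [-3.141, -0.0, 1.57]
wrist_force: [-0.4, -0.1, -0.2]
width: 0.2
finger_force: 0.0
```

```bash
python3 - <<'E'
from h import *
d=camera("scene");s=sensors.get_state();print(s["eef_pos"],s["wrist_force"])
a=cv2.resize(d["image"][120:280,150:480],None,fx=2.4,fy=2.4,interpolation=cv2.INTER_CUBIC)
cv2.imwrite("pics/end.png",a[:,:,::-1])
E
```

```text
[562.36355897 155.91967634 249.87435295] [-1.26667046  0.09517222 -0.0085896 ]
```

View pics/end.png

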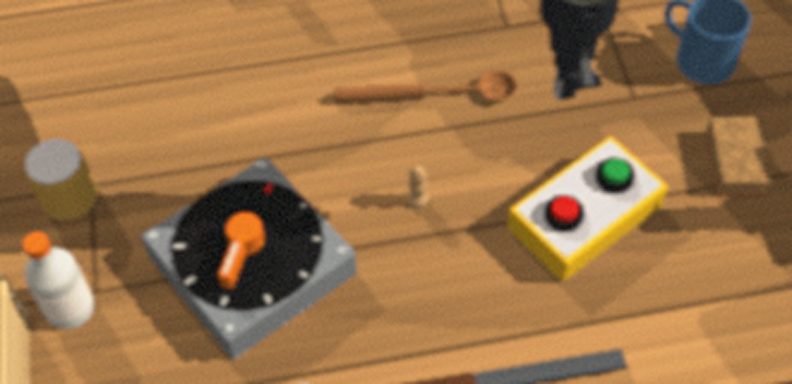

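The final picture shows the lever pointing at tick 5 (224,300), the green button up at (616,172), and the loose things where they were.

```bash
python3 -c "
from bench import job; print(job.job_done())"
```

```text
the job is handed in; nothing more can be done
None
```

The lever rests at speed 5, the green start button was then pressed fully down and came back up, and the job is handed in; no result was reported back.

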